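Scan the stand card, then hold the big clip gaping round its edge

TASK

Ring up the card on the wooden stand and get its clip ready for the receipt: first squeeze the trigger of the hand scanner lying in its cradle right in and let it spring back. Then pick up the big spring clip by its two handles, squeezing it wide open, and bring it over the free upright edge of the card, about half way up, so that the jaw tips reach some two centimetres past the edge, one on each side, and nothing touches the card; push or bump the card at no time. Finish while holding the clip there, gaping round the card edge, clear of the counter; do not let go, and leave the soap bar and the ribbon spool where they are.

Things in the scene. Friction and masses are not known exactly. Their poses are not given: they have to be found in the camera images.
- card_stand: fixed wooden block 70 x 63 x 22 mm with a stiff white card standing on edge in its slot. Origin: centre of the block's underside, on the counter. The card lies in the x-z plane of this frame (y = 0), 3 mm thick, x from -85 to +35 mm, z from 12 to 103 mm, so it overhangs the block by 50 mm on the -x side (towards the robot); its face on the -y side looks at the scanner
- card_edge (a point): middle of the card's free upright edge (the -x end), 57.5 mm above the counter; axes as card_stand: x points along the card into it, y is the normal of the card, z up
- scanner: fixed grey and black pistol-shaped hand scanner lying on its side in a low rubber cradle, up to 60 mm tall. Origin on the counter. Axes: +y is the way its nose points (at the card), the pistol grip runs to -x. Head: x 0 to 57, y -50 to +85 mm, top 60 mm. Grip: a bar x -107 to 0, y -35 to -3 mm, z 14 to 48 mm (the counter below is free for x between -82 and -12 mm). The trigger blade lies along the grip's +y side
- squeeze_point (a point): on the scanner, at x -48, y -14.5, z 31 mm of its frame, same axes: midway between the back of the grip and the outer face of the trigger when it is squeezed right in. There, along y, grip plus trigger measure 41 mm squeezed in and about 53 mm at rest
- trigger (a joint): trigger angle, 0 at rest to 0.30 rad squeezed right in. Hinged near the head (upright axis at x -8, y 3 mm of the scanner), blade 50 mm long towards -x, z 17 to 45 mm; squeezing moves it to -y, against the grip. A spring returns it; takes about 6 N at the squeeze point
- clip: loose big dark steel spring clip lying on its side, 36 mm tall, about 95 mm long, 70 g. Origin: on the pivot axis (upright, z) at the underside. Axes are those of the half on the +y side: +x points to the jaws (closed jaw tips meet at x = 50 mm), the two handles go to -x, spreading to 52 mm over their outer faces at their ends (x = -45 mm); squeezing these together along y opens the jaws. As the clip opens each half turns by half of the opening angle
- clip_jaw (a joint): opening angle of the clip between its halves: 0 shut, 0.60 rad fully open (jaw tips then about 30 mm apart, handles nearly parallel and 23 mm over all). A spring shuts it: the handle ends need about 2.5 N to start and 9 N fully open
- jaw_tip_left (a point): inner face of the tip of the clip's +y jaw, at mid width (18 mm above the underside)
- jaw_tip_right (a point): inner face of the tip of the clip's -y jaw, at mid width (18 mm above the underside)
- soap: loose wrapped soap bar, 53 x 78 x 28 mm, origin at the centre of its underside; leave alone
- spool: loose ribbon spool, 59 mm diameter, 26 mm high, origin at the centre of its underside; leave alone
There are look-alikes about, which are no part of the job. Leave any green or purple look-alike of the clip alone.

How it is judged:
By the outcome, as a careful person would: the job done as asked, in the order asked, and still so for the second after the job is handed in, while the arm keeps its last pose, push and grip.
It also fails if it takes over 54 s, if anything falls off the work surface, if the arm or the gripper's body presses on something with over 40 N, if the wrist force passes 120 N, or if a joint passes its speed limit or range.

ROBOT

A 6-joint arm with a two-finger parallel gripper is mounted at the origin on a cart in front of the work surface, level with it; the furniture and walls round the work are solid. World frame = base frame: x ahead of the robot, y to its left, z up, the work surface at z = 0. Lengths are in m, angles in rad, forces in N, time in s.
With the tool pointing down it reaches from about 0.35 to 0.775 m from the base axis. Payload 7.3 kg.
Tool frame: the origin (TCP) lies at the very end of the fingers, on their centre line; the grasp point (between the pads) lies 19 mm behind it; z points along the fingers, y is the line along which they close (so a half turn about z gives the same grasp; the last joint's range is limited). The gripper opens to 92 mm and grips with 3 to 60 N. Pads are 19 mm wide; open, the fingers measure 130 mm over their backs; the gripper's body (75 mm by 190 mm) begins 47 mm behind the grasp point.
Start: joints at [1.156, 0.342, 1.524, -0, 1.275, -0.146], TCP at [0.139, 0.506, 0.192] pointing down, gripper open.
Joint ranges: [-2.53, 2.53], [-0.77, 2.02], [0.04, 2.7], [-1, 4.14], [0.28, 2.66], [-3.11, 3.11]. Speed limits (rad/s): [2.57, 2.57, 3.14, 3.14, 3.14, 3.14].

INTERFACE

Orientations are given as [roll, pitch, yaw] about the fixed x, y, z axes, in that order (R = Rz(yaw) Ry(pitch) Rx(roll)).
In Python, from cell import * gives the robot as it stands.
- The arm moves only by the tool step_arm, never from a script. Its argument "commands" is a list of rows, each a list of 7 numbers: the opening, from 0 (shut) to 1 (fully open), then the shift along the world's x, y, z in cm, then the turn, a rotation vector about the world's x, y, z in rad. A call has 1 to 5 rows; each row is the pose to reach, as a shift and turn from the pose commanded when the call began; what a row does not reach only later rows make up. A row lasts 1/12 s, in which the tool goes at most 41.7 mm and 7.16 degrees, less where a joint would pass 70% of its speed; a pose out of reach is approached as far as the arm can. A call with a gripper value outside its range is refused whole. The fingers move at their own pace and stop on an object; "grip_force" is the grip in N (left out, the last holds). Time passes only in rows, so rows that repeat a pose let the fingers close. It gives the time, the measured TCP pose, the force, the opening and the grip force at its end, in the units of the state.
- observe(): the state, without advancing time (a new reading comes with each control period).
- read_camera(name): name is "scene" or "top"; returns the picture (420x560x3 uint8, red, green, blue); there is no depth.
- camera_model(name): a dict with "vfov" (degrees; the focal length in pixels is half the picture's height over the tangent of half this angle, whatever the lens; pixels are square), "cx", "cy" (the principal point, pixels), "k1" (the pictures are not rectified: a ray, as slopes to the right and down, at radius r is drawn at 1 + k1 r^2 times it, then the intrinsics apply), "world_to_cam" (4x4, takes a point from world to camera coordinates). Camera axes: x right, y up, looking along -z (the intrinsics and any distortion apply to the point x, -y, -z); pixel columns grow to the right and rows downward; lengths in m; the calibration is good to about 2 mm. A picture is of the moment at which its call begins. camera_model takes no time and is no camera call.
- hand_in(): hands the job in; it is judged then, once.
The state is a dict: "time": time; "qpos": joint angles; "qvel": joint speeds; "joint_efforts": joint torques, N m; "tool_pos": TCP position; "tool_rot": TCP orientation; "contact_force": force on the tool from outside, world axes, zero at the start; "torque": the same for the moment, N m; "opening": finger opening in m; "grip_force": force on a finger pad.
Only numpy, scipy, OpenCV 4.12 (cv2) and the standard library are available. Lean on these libraries where they do the work, as an engineer would, in place of code of your own. Each camera call takes 0.05 s, during which the arm holds its last target. There are 200 camera calls.

## Working session

There is one attempt and no reset: what is moved stays moved. The work goes in short steps, Python scripts to look and compute and a tool call to move; the robot and the scene stay as the last step left them, time stands still between calls to the robot, and variables do not carry over. Pictures are saved under pics/ and viewed, at most 10 in all, crops included, and the job is handed in when it is done.

Besides the shell and the picture viewer there is one more tool, called after "Call:" by a JSON object that holds its "name" and its "arguments". step_arm: Moves the arm, as the interface text tells. Its arguments: {"type":"object","properties":{"commands":{"type":"array"},"grip_force":{"type":"number"}},"required":["commands"]}

```bash
mkdir -p pics; ls; python3 - <<'E'
from cell import *
import cv2
for n in("top","scene"):
    cv2.imwrite(f"pics/{n}0.png",read_camera(n)[:,:,::-1]); 
    m=camera_model(n); print(m)
print(observe())
E
```

```text
pics
{'vfov': 45.00283890146892, 'cx': 280.42710423448426, 'cy': 212.9678239550208, 'k1': -0.14764785092918556, 'world_to_cam': array([[ 0.01598151, -0.99984124,  0.00787993,  0.09643118],
       [ 0.99824205,  0.01640481,  0.05695346, -0.50375663],
       [-0.05707369,  0.00695587,  0.99834574, -1.25768683],
       [ 0.        ,  0.        ,  0.        ,  1.        ]])}
{'vfov': 51.61853066843993, 'cx': 279.343169005143, 'cy': 207.4443193982483, 'k1': -0.028457033846032546, 'world_to_cam': array([[ 0.77404935, -0.63298493, -0.01332952, -0.3099566 ],
       [ 0.38195767,  0.4500815 ,  0.80717717, -0.3030907 ],
       [-0.50493162, -0.62988628,  0.59015874, -0.91809823],
       [ 0.        ,  0.        ,  0.        ,  1.        ]])}
{'time': 0.1, 'qpos': array([ 1.15602629e+00,  3.42657693e-01,  1.52492961e+00,  5.06391519e-06,
        1.27544421e+00, -1.46014410e-01]), 'qvel': array([-0.00114376, -0.00043375, -0.00249088,  0.00054232, -0.0012632 ,
       -0.00118036]), 'joint_efforts': array([ 1.79691600e-03, -4.32000697e+01, -2.44698304e+01,  7.18010939e-02,
        5.25199191e-02, -3.11099861e-06]), 'tool_pos': array([0.13921323, 0.50576002, 0.19150927]), 'tool_rot': array([-3.14016981e+00, -2.14139398e-04,  2.87283539e+00]), 'contact_force': array([-0.41915949,  0.57350071, -0.00996002]), 'torque': array([ 0.03027523, -0.05029821,  0.03344489]), 'grip_force': 0.0, 'opening': 0.09191174982295203}
```

View pics/top0.png

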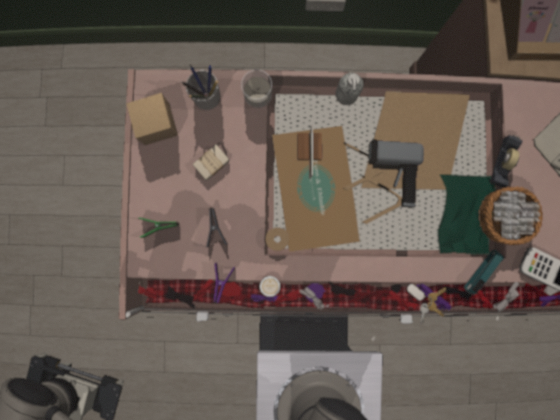

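View pics/scene0.png

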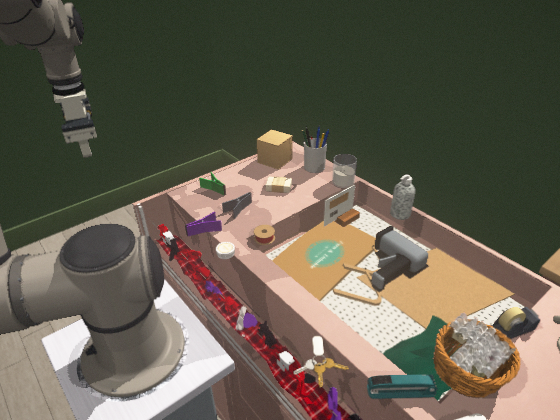

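The top picture shows the dark clip near (215,232), the stand and card near (311,150), the scanner near (400,165), the soap at (210,162) and the spool at (277,240). Next I'll enlarge crops and set up helpers.

```bash
cat > h.py <<'E'
from cell import *
import numpy as np, cv2
def K(m):
    f=210/np.tan(np.radians(m['vfov']/2)); return f
def proj(n,P):
    m=camera_model(n); P=np.atleast_2d(P); c=(m['world_to_cam']@np.c_[P,np.ones(len(P))].T).T
    s=np.c_[c[:,0],-c[:,1]]/-c[:,2:3]; s=s*(1+m['k1']*(s**2).sum(1,keepdims=True))
    return s*K(m)+[m['cx'],m['cy']]
def ray(n,uv):
    m=camera_model(n); d=(np.array(uv,float)-[m['cx'],m['cy']])/K(m); s=d.copy()
    for _ in range(30): s=d/(1+m['k1']*(s@s))
    R=m['world_to_cam'][:3,:3]; t=m['world_to_cam'][:3,3]
    return -R.T@t, R.T@np.array([s[0],-s[1],-1])
def onz(n,uv,z):
    o,d=ray(n,uv); return o+d*(z-o[2])/d[2]
def tri(a,b):
    o1,d1=ray("top",a);o2,d2=ray("scene",b)
    s=np.linalg.lstsq(np.c_[d1,-d2],o2-o1,rcond=None)[0]
    p,q=o1+s[0]*d1,o2+s[1]*d2; return (p+q)/2,np.linalg.norm(p-q)
def crop(n,x,y,w,h,k,name,draw=()):
    im=read_camera(n)[:,:,::-1] if isinstance(n,str) else n
    im=cv2.convertScaleAbs(cv2.resize(im[y:y+h,x:x+w],None,fx=k,fy=k,interpolation=cv2.INTER_CUBIC),alpha=1.5,beta=10)
    for p in draw: cv2.circle(im,(int((p[0]+.5-x)*k),int((p[1]+.5-y)*k)),2,(0,255,255),-1)
    for i in range(x-x%10+10,x+w,10): cv2.line(im,((i-x)*k,0),((i-x)*k,6 if i%50 else 14),(0,0,255),1)
    for i in range(y-y%10+10,y+h,10): cv2.line(im,(0,(i-y)*k),(6 if i%50 else 14,(i-y)*k),(0,0,255),1)
    cv2.imwrite(f"pics/{name}.png",im)
E
python3 - <<'E'
from h import *
crop(cv2.imread("pics/top0.png"),185,120,250,145,3,"top1")
crop(cv2.imread("pics/scene0.png"),210,165,230,145,3,"scene1")
E
```

```text
(no output)
```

View pics/top1.png

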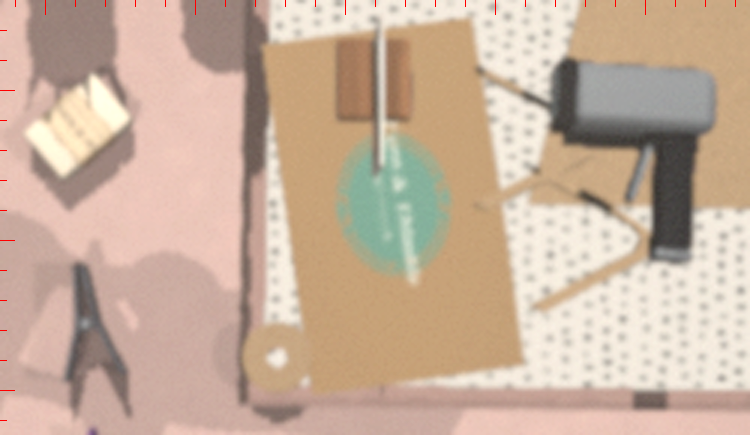

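View pics/scene1.png

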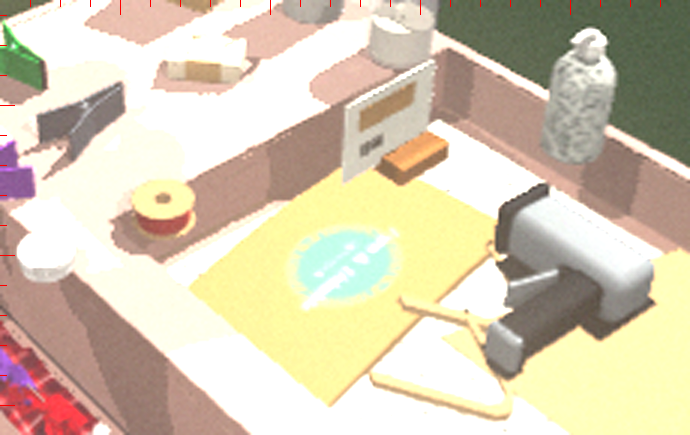

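The crops show the clip with its pivot at top (213,227), its jaws pointing away from the robot and the two handles towards it. The card's top edge runs (311,127)–(311,176) and the scanner grip ends near (408,205). The clip is on a raised ledge, so next I'll check heights.

```bash
python3 - <<'E'
from h import *
np.set_printoptions(precision=4,suppress=True)
T=lambda x,y:(185+(x-1)/3,120+(y-1)/3); S=lambda x,y:(210+(x-1)/3,165+(y-1)/3)
for n,a,b in [("card top near",T(378,170),S(344,106)),("card top far",T(379,20),S(433,63)),("clip jaw tip",T(80,265),S(123,84)),
 ("clip lefthandle",T(68,378),S(39,113)),("grip end top L",T(652,248),S(487,336)),("grip end top R",T(690,250),S(524,347)),("head far R",T(716,70),S(650,265)),("spool",T(277,357),S(163,198)),
 ("stand top BL",T(337,119),S(382,166)),("stand BR",T(411,121),S(402,172)),("board corner near right",T(524,362),S(332,404)),("spool",T(277,357),S(163,197))]:
    print(n,*tri(a,b))
print(onz("top",T(85,322),.036),onz("top",T(85,322),.14))
E
```

```text
card top near [0.5855 0.0346 0.1039] 0.003431828230735049
card top far [0.7053 0.0353 0.0989] 0.0015381272406859558
clip jaw tip [0.5112 0.275  0.0362] 0.002133030457609526
clip lefthandle [0.4169 0.2833 0.039 ] 0.0010810895292902014
grip end top L [ 0.5311 -0.1981  0.0283] 0.0053778086050942425
grip end top R [ 0.5314 -0.2297  0.0398] 0.0010712020304038724
head far R [ 0.6776 -0.2456  0.0526] 0.008282161145740454
spool [0.4377 0.112  0.0268] 0.000455329414567656
stand top BL [ 0.652   0.056  -0.0119] 0.023720197200614183
stand BR [0.6374 0.0026 0.0213] 0.0012563097012845137
board corner near right [ 0.4398 -0.1099 -0.0626] 0.0076546050809099455
spool [0.4377 0.112  0.028 ] 0.0005025020684250708
[0.4635 0.2704 0.036 ] [0.4607 0.2573 0.14  ]
```

```bash
cat >> h.py <<'E'
def tf(x,y,yaw,P):
    P=np.array(P,float); c,s=np.cos(yaw),np.sin(yaw)
    return np.c_[x+c*P[:,0]-s*P[:,1],y+s*P[:,0]+c*P[:,1],P[:,2]]
def seg(pts,n=12):
    pts=np.array(pts,float); return np.vstack([np.linspace(a,b,n) for a,b in zip(pts[:-1],pts[1:])])
E
python3 - <<'E'
from h import *
clip=[(-.045,.026,.036),(0,.005,.036),(.05,0,.036),(0,-.005,.036),(-.045,-.026,.036),(-.045,-.026,0)]
grip=[(0,-.035,.048),(-.107,-.035,.048),(-.107,-.003,.048),(0,-.003,.048)]
head=[(0,-.05,.06),(.057,-.05,.06),(.057,.085,.06),(0,.085,.06),(0,-.05,.06)]
card=[(.035,0,.103),(-.085,0,.103),(-.085,0,.012)]
blk=[(-.035,-.0315,.022),(.035,-.0315,.022),(.035,.0315,.022),(-.035,.0315,.022),(-.035,-.0315,.022)]
W=np.vstack([tf(.4635,.2704,.095,seg(clip)),tf(.638,-.195,-.05,seg(grip+head)),tf(.671,.035,0,seg(card)),tf(.671,.035,0,seg(blk))])
t=cv2.imread("pics/top0.png");s=cv2.imread("pics/scene0.png")
crop(t,190,120,240,130,3,"a",proj("top",W)-.5);crop(s,215,170,220,130,3,"b",proj("scene",W)-.5)
a=cv2.imread("pics/a.png")[:,:720];b=cv2.imread("pics/b.png")
# two stacked within 800x600: scale to fit
st=np.vstack([a[:, :], cv2.copyMakeBorder(b,0,0,0,720-b.shape[1],0)])
cv2.imwrite("pics/ov1.png",cv2.resize(st,None,fx=.76,fy=.76,interpolation=cv2.INTER_AREA))
for Y in (.09,.10):
  for uv in [(300,203),(300,213),(330,205)]:
    o,d=ray("scene",uv);print(Y,uv,o+d*(Y-o[1])/d[1])
for x in(245,250,268): print(x,onz("top",(185+x/3,120+200/3),0),onz("top",(185+x/3,120+200/3),.045))
E
```

```text
0.09 (300, 203) [0.5494629  0.09       0.08058019]
0.09 (300, 213) [0.55015183 0.09       0.04554823]
0.09 (330, 205) [0.67086037 0.09       0.01695248]
0.1 (300, 203) [0.55849145 0.1        0.07094169]
0.1 (300, 213) [0.55918984 0.1        0.03542857]
0.1 (330, 205) [0.68155628 0.1        0.00644006]
245 [0.5693711  0.14056434 0.        ] [0.56446903 0.13961296 0.045     ]
250 [0.56944086 0.13632422 0.        ] [0.56453634 0.1355215  0.045     ]
268 [0.56969376 0.12106017 0.        ] [0.56478038 0.1207926  0.045     ]
```

View pics/ov1.png

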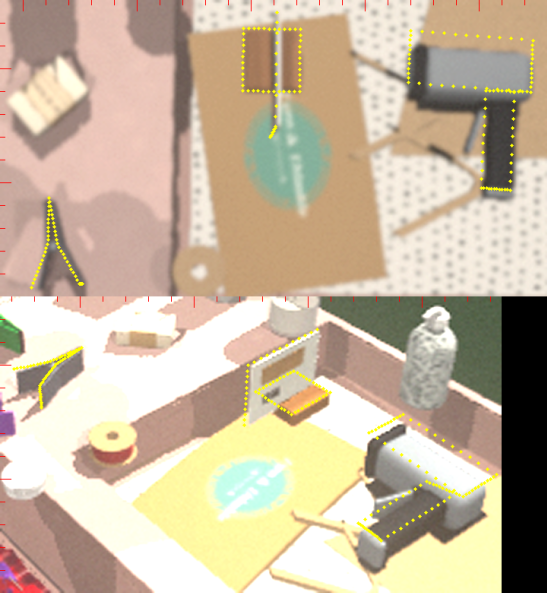

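The overlay fits the card and clip, and puts the scanner at about (0.630,-0.195), yaw -0.05. The recessed tray is under the glass, since everything stands at z=0. I'll move towards the scanner.

Call:
{"name": "step_arm", "arguments": {"commands": [[1,2,-3.25,0,0,0,0.04],[1,4,-6.5,0,0,0,0.08],[1,6,-9.75,0,0,0,0.12],[1,8,-13,0,0,0,0.16],[1,10,-16.2,0,0,0,0.218]]}}

```text
time: 0.52
tool_pos: [0.2396, 0.3424, 0.1918]
tool_rot: [-3.141, -0.0, 3.093]
contact_force: [1.0, 0.6, 0.4]
opening: 0.0915
grip_force: 0.0
```

Call:
{"name": "step_arm", "arguments": {"commands": [[1,2,-3.25,0,0,0,0],[1,4,-6.5,0,0,0,0],[1,6,-9.75,0,0,0,0],[1,8,-13,0,0,0,0],[1,10,-16.2,0,0,0,0]]}}

```text
time: 0.93
tool_pos: [0.3397, 0.1804, 0.1921]
tool_rot: [3.142, -0.0, 3.091]
contact_force: [0.8, 0.6, 0.3]
opening: 0.0918
grip_force: 0.0
```

Call:
{"name": "step_arm", "arguments": {"commands": [[1,2,-3.25,0,0,0,0],[1,4,-6.5,0,0,0,0],[1,6,-9.75,0,0,0,0],[1,8,-13,0,0,0,0],[1,10,-16.2,0,0,0,0]]}}

```text
time: 1.35
tool_pos: [0.4398, 0.0182, 0.192]
tool_rot: [3.141, -0.0, 3.09]
contact_force: [1.3, -0.1, 0.4]
opening: 0.0919
grip_force: 0.0
```

Call:
{"name": "step_arm", "arguments": {"commands": [[1,2,-3.25,0,0,0,0],[1,4,-6.5,0,0,0,0],[1,6,-9.75,0,0,0,0],[1,8,-13,0,0,0,0],[1,10,-16.2,0,0,0,0]]}}

```text
time: 1.77
tool_pos: [0.5398, -0.1436, 0.1917]
tool_rot: [3.141, -0.001, 3.09]
contact_force: [0.4, 0.5, -0.1]
opening: 0.0919
grip_force: 0.0
```

Call:
{"name": "step_arm", "arguments": {"commands": [[1,2,-3.2,-1,0,0,0],[1,4.1,-6.3,-3,0,0,0],[1,4.1,-6.3,-6.5,0,0,0],[1,4.1,-6.3,-10,0,0,0],[1,4.1,-6.3,-10,0,0,0]]}}

```text
time: 2.18
tool_pos: [0.5758, -0.2033, 0.0842]
tool_rot: [3.136, -0.013, 3.09]
contact_force: [-1.4, 1.0, -1.4]
opening: 0.092
grip_force: 0.0
```

```bash
python3 - <<'E'
from h import *
st=observe();p=st['tool_pos'];print(p)
grip=[(0,-.035,.048),(-.107,-.035,.048),(-.107,-.003,.048),(0,-.003,.048)]
head=[(0,-.05,.06),(.057,-.05,.06),(.057,.085,.06),(0,.085,.06),(0,-.05,.06)]
W=tf(.630,-.195,-.05,seg(grip+head,9))
t=read_camera("top")[:,:,::-1];s=read_camera("scene")[:,:,::-1]
crop(t,350,125,100,100,6,"a",proj("top",W)-.5);crop(s,340,205,110,100,6,"b",proj("scene",W)-.5)
st=np.hstack([cv2.imread("pics/a.png"),cv2.imread("pics/b.png")])
cv2.imwrite("pics/ov2.png",cv2.resize(st,None,fx=.63,fy=.63,interpolation=cv2.INTER_AREA))
E
```

```text
[ 0.57583508 -0.20328647  0.0842166 ]
```

View pics/ov2.png

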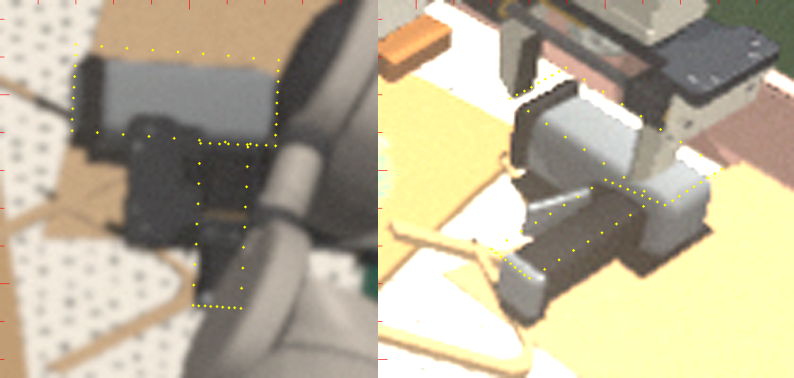

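```bash
python3 - <<'E'
from h import *
t=cv2.imread("pics/top0.png").astype(int).sum(2)
for r in (175,180,185,190,195):print(r,t[r,398:422])
for uv in [(403.2,185),(416,185)]: print(onz("top",uv,.048),onz("top",uv,.03))
print(proj("top",tf(.630,-.195,-.05,[(-.06,-.035,.048),(-.06,-.003,.048),(-.107,-.035,.03),(-.107,-.003,.048)])))
print(t[195:215,407])
E
```

```text
175 [247 286 295 288 228 147  99 103 104 103 106 111 114 107 106 107 102 132
 205 279 310 317 320 318]
180 [287 305 298 267 185 109  90  99 110 109 107 105 109 114 109 101 109 174
 255 304 316 315 312 313]
185 [314 314 308 274 180 113  97 106 113 119 118 109 116 105 105 107 116 165
 253 302 311 313 315 314]
190 [443 435 431 382 251 122 103 108 115 115 110 114 111 116 106 101 114 196
 281 335 366 399 421 429]
195 [360 391 407 375 248 122 106 109 122 118 114 117 117 115 115 106 130 225
 314 352 364 404 444 449]
[ 0.57455241 -0.19811806  0.048     ] [ 0.5766649  -0.20265685  0.03      ]
[ 0.57523933 -0.23055893  0.048     ] [ 0.57736183 -0.23557032  0.03      ]
[[414.59290688 187.73997475]
 [401.96758496 186.83206684]
 [411.78194538 207.0949541 ]
 [401.03905377 205.7254157 ]]
[118 125 115 121 120 118 122 172 240 267 240 235 313 393 419 397 385 412
 439 433]
```

Call:
{"name": "step_arm", "arguments": {"commands": [[1,0,-0.3,-2,0,0,0],[1,0,-0.3,-4,0,0,0],[1,0,-0.3,-6,0,0,0],[1,0,-0.3,-7.8,0,0,0],[1,0,-0.3,-7.8,0,0,0]]}}

```text
time: 2.7
tool_pos: [0.58, -0.2072, 0.0138]
tool_rot: [3.141, -0.001, 3.091]
contact_force: [0.4, 0.9, -0.2]
opening: 0.092
grip_force: 0.0
```

Call:
{"name": "step_arm", "arguments": {"commands": [[0.55,0,-0.2,0,0,0,0],[0.5,0,-0.2,0,0,0,0],[0.3,0,-0.2,0,0,0,0],[0.3,0,-0.2,0,0,0,0],[0.3,0,-0.2,0,0,0,0]], "grip_force": 15}}

```text
time: 3.12
tool_pos: [0.581, -0.2101, 0.0154]
tool_rot: [-3.141, 0.002, 3.091]
contact_force: [-0.3, 0.4, 0.1]
opening: 0.0629
grip_force: 0.0
```

Call:
{"name": "step_arm", "arguments": {"commands": [[0.3,0,0,0,0,0,0],[0.3,0,0,0,0,0,0],[0.3,0,0,0,0,0,0],[0.3,0,0,0,0,0,0]]}}

```text
time: 3.45
tool_pos: [0.5804, -0.2098, 0.0141]
tool_rot: [3.141, -0.0, 3.091]
contact_force: [-0.9, -0.2, -0.2]
opening: 0.0361
grip_force: 0.0
```

Call:
{"name": "step_arm", "arguments": {"commands": [[0.3,0,0,0,0,0,0]]}}

```text
time: 3.53
tool_pos: [0.5804, -0.2098, 0.014]
tool_rot: [3.141, -0.0, 3.091]
contact_force: [-0.7, 0.8, -0.3]
opening: 0.0304
grip_force: 0.0
```

```bash
python3 - <<'E'
from h import *
s=read_camera("scene")[:,:,::-1];o=observe();print(o['opening'],o['grip_force'],o['contact_force'])
crop(s,330,195,120,100,6,"s3",proj("scene",[o['tool_pos']])-.5)
E
```

```text
0.02872703077851755 0.0 [-0.22577699  0.10635117 -0.58000273]
```

View pics/s3.png

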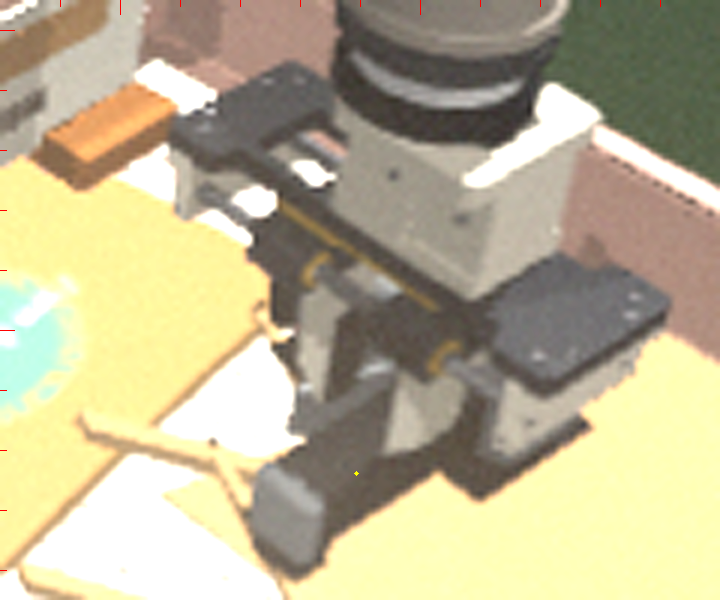

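The picture shows the fingers looking too far up the grip, with no contact at a 29 mm opening. I'll check the projected fingertips against what is seen.

```bash
python3 - <<'E'
from h import *
np.set_printoptions(precision=1,suppress=True)
p=proj("scene",[(.5758,-.2033+.0555,.0842),(.5758,-.2033-.0555,.0842)]); print("ov2",((p-[340,205])*6)*.63+[378,0])
p=proj("scene",[(.5804,-.2098+.0235,.014),(.5804,-.2098-.0235,.014),(.5804,-.2098-.0235,.05)]); print("s3",(p-[330,195])*6)
T=lambda x,y:(185+(x-1)/3,120+(y-1)/3); S=lambda x,y:(330+x/6,195+y/6)
np.set_printoptions(precision=4)
# cap top corners, nose, head
print(tri(T(651,247),S(262,470)),tri(T(690,249),S(318,500)))
print(onz("scene",S(262,470),.048),onz("scene",S(318,500),.048),onz("scene",S(310,570),.014))
E
```

```text
ov2 [[499.5 134.9]
 [639.  225.5]]
s3 [[311.6 443.4]
 [401.6 505.5]
 [415.  441.4]]
(array([ 0.5331, -0.1969,  0.0369]), np.float64(0.0002480718103854032)) (array([ 0.5308, -0.2272,  0.0451]), np.float64(0.0017807735226009174))
[ 0.5234 -0.2034  0.048 ] [ 0.5275 -0.2283  0.048 ] [ 0.5245 -0.2324  0.014 ]
```

```bash
python3 - <<'E'
from h import *
c,s=np.cos(1.302),np.sin(1.302)  # tool y dir
P=np.array([.1392,.5058,.1915]); d=np.array([.265,.964,0])
W=[P,P+.0555*d,P-.0555*d,P+[0,0,.019]]
q=proj("scene",W);print(q)
crop(cv2.imread("pics/scene0.png"),50,90,70,80,7,"s4",q-.5)
E
```

```text
[[ 89.55284762 159.60910312]
 [ 88.05901776 150.83507593]
 [ 91.15915146 169.01468781]
 [ 87.70048583 153.56913568]]
```

View pics/s4.png

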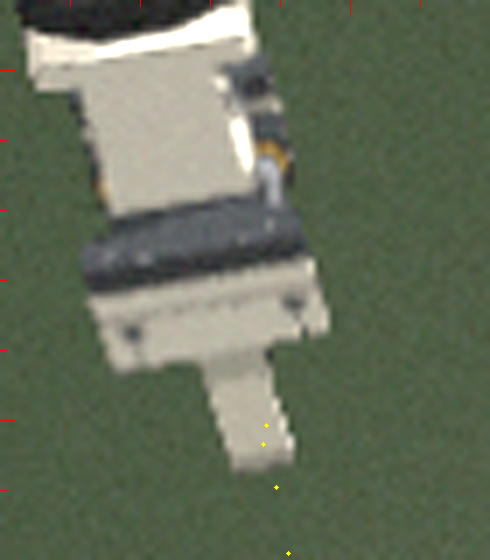

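The fingers look to end about 35 mm above the reported TCP, which fits their closing just over the grip. I'll open them and go down gently, watching the force.

Call:
{"name": "step_arm", "arguments": {"commands": [[1,0,0,0.5,0,0,0],[1,0,0,0.5,0,0,0],[1,0,0,0.5,0,0,0],[1,0,0,0.5,0,0,0],[1,0,0,0.5,0,0,0]]}}

```text
time: 4.0
tool_pos: [0.5804, -0.2098, 0.0191]
tool_rot: [3.142, 0.0, 3.091]
contact_force: [0.0, -0.3, -0.4]
opening: 0.0578
grip_force: 0.0
```

Call:
{"name": "step_arm", "arguments": {"commands": [[1,0,0,0,0,0,0],[1,0,0,-0.3,0,0,0],[1,0,0,-0.6,0,0,0],[1,0,0,-1,0,0,0],[1,0,0,-1,0,0,0]]}}

```text
time: 4.42
tool_pos: [0.5798, -0.2095, 0.008]
tool_rot: [3.141, -0.002, 3.091]
contact_force: [0.1, 0.9, 0.2]
opening: 0.0896
grip_force: 0.0
```

Call:
{"name": "step_arm", "arguments": {"commands": [[1,0,0,-0.3,0,0,0],[1,0,0,-0.6,0,0,0],[1,0,0,-0.8,0,0,0],[1,0,0,-1,0,0,0],[1,0,0,-1,0,0,0]]}}

```text
time: 4.83
tool_pos: [0.5801, -0.2097, -0.0014]
tool_rot: [3.141, -0.001, 3.091]
contact_force: [0.1, -0.1, -0.0]
opening: 0.0918
grip_force: 0.0
```

Call:
{"name": "step_arm", "arguments": {"commands": [[1,0,0,-0.3,0,0,0],[1,0,0,-0.6,0,0,0],[1,0,0,-0.8,0,0,0],[1,0,0,-1,0,0,0],[1,0,0,-1,0,0,0]]}}

```text
time: 5.25
tool_pos: [0.5801, -0.2097, -0.0114]
tool_rot: [3.141, -0.001, 3.091]
contact_force: [0.5, 0.4, -0.4]
opening: 0.0916
grip_force: 0.0
```

Call:
{"name": "step_arm", "arguments": {"commands": [[1,0,0,-0.2,0,0,0],[1,0,0,-0.4,0,0,0],[1,0,0,-0.6,0,0,0],[1,0,0,-0.6,0,0,0]]}}

```text
time: 5.58
tool_pos: [0.5801, -0.2097, -0.0173]
tool_rot: [3.141, -0.001, 3.091]
contact_force: [-1.2, 0.1, -0.6]
opening: 0.0918
grip_force: 0.0
```

Call:
{"name": "step_arm", "arguments": {"commands": [[1,0,0,-0.2,0,0,0],[1,0,0,-0.4,0,0,0],[1,0,0,-0.6,0,0,0],[1,0,0,-0.6,0,0,0]]}}

```text
time: 5.92
tool_pos: [0.5801, -0.2097, -0.0234]
tool_rot: [3.141, -0.001, 3.091]
contact_force: [0.4, 0.6, 0.5]
opening: 0.0917
grip_force: 0.0
```

Call:
{"name": "step_arm", "arguments": {"commands": [[1,0,0,-0.15,0,0,0],[1,0,0,-0.3,0,0,0],[1,0,0,-0.3,0,0,0]]}}

```text
time: 6.17
tool_pos: [0.5802, -0.2097, -0.0262]
tool_rot: [3.141, -0.0, 3.091]
contact_force: [-0.3, 0.7, 0.4]
opening: 0.0917
grip_force: 0.0
```

Call:
{"name": "step_arm", "arguments": {"commands": [[1,0,0,-0.15,0,0,0],[1,0,0,-0.3,0,0,0],[1,0,0,-0.3,0,0,0]]}}

```text
time: 6.42
tool_pos: [0.5802, -0.2097, -0.0292]
tool_rot: [3.141, -0.0, 3.091]
contact_force: [-0.5, 0.3, 0.0]
opening: 0.0914
grip_force: 0.0
```

Call:
{"name": "step_arm", "arguments": {"commands": [[0.3,0,0,0,0,0,0],[0.3,0,0,0,0,0,0],[0.3,0,0,0,0,0,0],[0.3,0,0,0,0,0,0],[0.3,0,0,0,0,0,0]], "grip_force": 15}}

```text
time: 6.83
tool_pos: [0.58, -0.2094, -0.0289]
tool_rot: [3.141, -0.001, 3.091]
contact_force: [-1.7, 2.1, 1.4]
opening: 0.0629
grip_force: 1.3
```

Call:
{"name": "step_arm", "arguments": {"commands": [[0.3,0,0,0,0,0,0],[0.3,0,0,0,0,0,0],[0.3,0,0,0,0,0,0],[0.3,0,0,0,0,0,0]]}}

```text
time: 7.17
tool_pos: [0.5796, -0.2112, -0.0292]
tool_rot: [-3.14, -0.001, 3.092]
contact_force: [-3.3, -6.0, -2.9]
opening: 0.0408
grip_force: 15.0
```

Squeezed to 41 mm at 15 N. Now I'll release and lift.

Call:
{"name": "step_arm", "arguments": {"commands": [[0.3,0,0,0,0,0,0],[0.3,0,0,0,0,0,0],[1,0,0,0,0,0,0],[1,0,0,0,0,0,0],[1,0,0,0,0,0,0]]}}

```text
time: 7.58
tool_pos: [0.581, -0.2096, -0.0289]
tool_rot: [3.141, 0.001, 3.091]
contact_force: [1.9, 1.6, -1.1]
opening: 0.0562
grip_force: 1.2
```

Call:
{"name": "step_arm", "arguments": {"commands": [[1,0,0,0,0,0,0],[1,0,0,0,0,0,0],[1,0,0,0,0,0,0],[1,0,0,0,0,0,0],[1,0,0,0,0,0,0]]}}

```text
time: 8.0
tool_pos: [0.5804, -0.2101, -0.0287]
tool_rot: [-3.141, 0.0, 3.091]
contact_force: [0.1, 0.3, 0.2]
opening: 0.0887
grip_force: 0.0
```

Call:
{"name": "step_arm", "arguments": {"commands": [[1,0,0,3.5,0,0,0],[1,0,0,7,0,0,0],[1,0,0,10.5,0,0,0],[1,0,0,14,0,0,0],[1,0,0,16,0,0,0]]}}

```text
time: 8.42
tool_pos: [0.5817, -0.2107, 0.1357]
tool_rot: [-3.139, 0.005, 3.091]
contact_force: [0.5, 0.5, 0.6]
opening: 0.0917
grip_force: 0.0
```

Call:
{"name": "step_arm", "arguments": {"commands": [[1,-1.2,3.7,0,0,0,0.03],[1,-2.4,7.4,0,0,0,0.06],[1,-3.6,11.1,0,0,0,0.09],[1,-4.8,14.8,0,0,0,0.12],[1,-6,18.5,0,0,0,0.145]]}}

```text
time: 8.83
tool_pos: [0.5195, -0.0236, 0.1313]
tool_rot: [-3.141, 0.0, -3.047]
contact_force: [0.1, 0.6, 0.1]
opening: 0.0919
grip_force: 0.0
```

Call:
{"name": "step_arm", "arguments": {"commands": [[1,-1.2,3.7,0,0,0,0],[1,-2.4,7.4,0,0,0,0],[1,-3.6,11.1,0,0,0,0],[1,-4.8,14.8,0,0,0,0],[1,-6,18.5,0,0,0,0]]}}

```text
time: 9.25
tool_pos: [0.4596, 0.1616, 0.1314]
tool_rot: [-3.142, 0.001, -3.048]
contact_force: [0.1, 0.1, 0.4]
opening: 0.0918
grip_force: 0.0
```

Call:
{"name": "step_arm", "arguments": {"commands": [[1,-1.2,3.6,0,0,0,0],[1,-2.4,7.2,-1,0,0,0],[1,-3.6,10.7,-3,0,0,0],[1,-3.6,10.7,-5,0,0,0],[1,-3.6,10.7,-5,0,0,0]]}}

```text
time: 9.67
tool_pos: [0.4213, 0.2678, 0.0782]
tool_rot: [-3.14, -0.006, -3.043]
contact_force: [-0.1, -0.7, -0.8]
opening: 0.0916
grip_force: 0.0
```

Call:
{"name": "step_arm", "arguments": {"commands": [[1,0,0,-2,0,0,0],[1,0,0,-4,0,0,0],[1,0,0,-6,0,0,0],[1,0,0,-6.3,0,0,0],[1,0,0,-6.3,0,0,0]]}}

```text
time: 10.08
tool_pos: [0.4244, 0.2661, 0.018]
tool_rot: [-3.141, -0.002, -3.049]
contact_force: [0.8, -0.2, 0.1]
opening: 0.0922
grip_force: 0.0
```

```bash
python3 - <<'E'
from h import *
o=observe();p=o['tool_pos'];print(p,o['tool_rot'])
clip=[(-.045,.026,.036),(0,.005,.036),(.05,0,.036),(0,-.005,.036),(-.045,-.026,.036),(-.045,-.026,0)]
C=tf(.4635,.2704,.095,seg(clip,10))
# fingertip bottoms (19 x 19 mm each), inner faces at +-46, z offset guess .037
F=[(sx*.0095,sy*b,0) for sy in(1,-1) for b in(.046,.065) for sx in(1,-1)]
F=tf(p[0],p[1],.095,np.array(F)); F[:,2]=p[2]+.037
t=read_camera("top")[:,:,::-1];s=read_camera("scene")[:,:,::-1]
W=np.vstack([C,F])
crop(t,170,185,90,80,5,"a",proj("top",W)-.5);crop(s,190,165,90,80,8,"b",proj("scene",W)-.5)
a=cv2.imread("pics/a.png");b=cv2.imread("pics/b.png")
a=cv2.resize(a,None,fx=.5,fy=.5,interpolation=cv2.INTER_AREA);b=cv2.resize(b,(570,507),interpolation=cv2.INTER_AREA)
st=np.zeros((507,795,3),np.uint8);st[:200,:225]=a;st[:,225:]=b
cv2.imwrite("pics/ov3.png",st)
E
```

```text
[0.42440162 0.26608997 0.01800186] [-3.14086457e+00 -1.83158427e-03 -3.04869150e+00]
```

View pics/ov3.png

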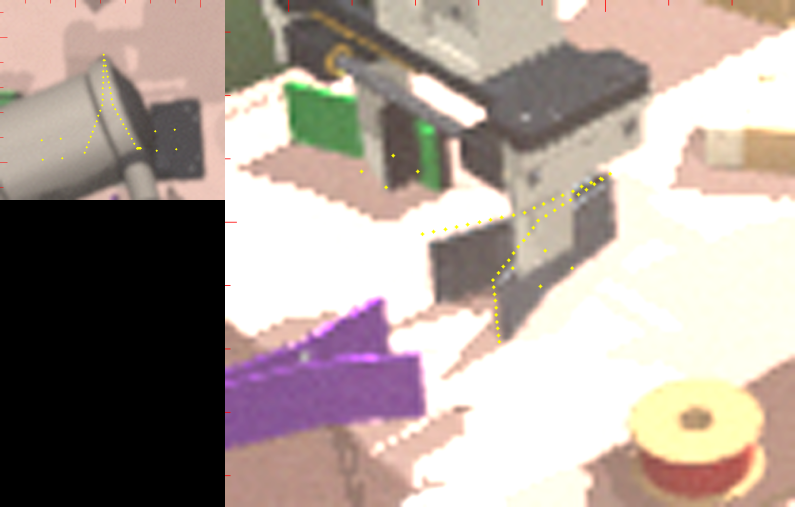

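The fingertips match with z offset +37 mm (far finger exactly), and the clip overlay fits with its handles about 2–3 mm more to -y. I'll go down and squeeze.

Call:
{"name": "step_arm", "arguments": {"commands": [[1,0,-0.2,-1.5,0,0,0],[1,0,-0.2,-3,0,0,0],[1,0,-0.2,-4.2,0,0,0],[1,0,-0.2,-4.8,0,0,0],[1,0,-0.2,-4.8,0,0,0]]}}

```text
time: 10.6
tool_pos: [0.4246, 0.265, -0.0298]
tool_rot: [3.142, -0.0, -3.048]
contact_force: [0.2, -0.7, 0.7]
opening: 0.0917
grip_force: 0.0
```

Call:
{"name": "step_arm", "arguments": {"commands": [[1,0,0,-0.1,0,0,0],[1,0,0,-0.2,0,0,0],[1,0,0,-0.2,0,0,0]]}}

```text
time: 10.85
tool_pos: [0.425, 0.2654, -0.0311]
tool_rot: [3.141, 0.001, -3.047]
contact_force: [0.3, 0.1, 0.9]
opening: 0.092
grip_force: 0.0
```

Call:
{"name": "step_arm", "arguments": {"commands": [[0,0,0,0,0,0,0],[0,0,0,0,0,0,0],[0,0,0,0,0,0,0],[0,0,0,0,0,0,0],[0,0,0,0,0,0,0]], "grip_force": 25}}

```text
time: 11.27
tool_pos: [0.4244, 0.2652, -0.0318]
tool_rot: [3.141, 0.0, -3.047]
contact_force: [-0.0, -0.1, -0.0]
opening: 0.0631
grip_force: 0.0
```

Call:
{"name": "step_arm", "arguments": {"commands": [[0,0,0,0,0,0,0],[0,0,0,0,0,0,0],[0,0,0,0,0,0,0],[0,0,0,0,0,0,0],[0,0,0,0,0,0,0]]}}

```text
time: 11.68
tool_pos: [0.4244, 0.2652, -0.0319]
tool_rot: [3.142, -0.0, -3.047]
contact_force: [-0.8, 0.1, 0.1]
opening: 0.0297
grip_force: 6.3
```

Call:
{"name": "step_arm", "arguments": {"commands": [[0,0,0,0,0,0,0],[0,0,0,0,0,0,0],[0,0,0,0,0,0,0],[0,0,0,0,0,0,0]]}}

```text
time: 12.02
tool_pos: [0.4244, 0.2652, -0.0319]
tool_rot: [3.141, 0.0, -3.047]
contact_force: [-0.2, 0.1, 0.3]
opening: 0.023
grip_force: 24.5
```

Fully open (23 mm) at 24.5 N. Now I'll lift and carry the clip to a spot short of the card.

Call:
{"name": "step_arm", "arguments": {"commands": [[0,0,0,2,0,0,0],[0,0,0,4,0,0,0],[0,0,0,7,0,0,0],[0,0,0,10,0,0,0],[0,0,0,10,0,0,0]], "grip_force": 30}}

```text
time: 12.43
tool_pos: [0.4275, 0.2666, 0.0732]
tool_rot: [3.139, 0.009, -3.047]
contact_force: [0.8, 0.8, -1.1]
opening: 0.0229
grip_force: 29.4
```

Call:
{"name": "step_arm", "arguments": {"commands": [[0,0.5,-2.5,0,0,0,-0.02],[0,1,-5,0,0,0,-0.04],[0,1.5,-7.5,0,0,0,-0.06],[0,2,-10,0,0,0,-0.08],[0,2.5,-12.5,0,0,0,-0.09]]}}

```text
time: 12.85
tool_pos: [0.4491, 0.139, 0.0676]
tool_rot: [-3.142, -0.001, -3.138]
contact_force: [0.2, 0.4, -1.0]
opening: 0.0227
grip_force: 29.4
```

Call:
{"name": "step_arm", "arguments": {"commands": [[0,0.2,-2.5,0,0,0,0],[0,0.4,-5,0,0,0,0],[0,0.7,-7.5,0,0,0,0],[0,1,-10.5,0,0,0,0],[0,1,-10.5,0,0,0,0]]}}

```text
time: 13.27
tool_pos: [0.4599, 0.0312, 0.0677]
tool_rot: [-3.14, 0.0, -3.141]
contact_force: [0.6, 0.3, 0.0]
opening: 0.0227
grip_force: 29.4
```

Call:
{"name": "step_arm", "arguments": {"commands": [[0,0,0,-1.5,0,0,0],[0,0,0,-3,0,0,0],[0,0,0,-4.5,0,0,0],[0,0,0,-6,0,0,0],[0,0,0,-6,0,0,0]]}}

```text
time: 13.68
tool_pos: [0.4571, 0.0356, 0.0056]
tool_rot: [3.141, -0.005, -3.137]
contact_force: [-0.9, 0.6, -0.9]
opening: 0.0231
grip_force: 29.4
```

Call:
{"name": "step_arm", "arguments": {"commands": [[0,0,0,0,0,0,0],[0,0,0,0,0,0,0]]}}

```text
time: 13.85
tool_pos: [0.4597, 0.0354, 0.0086]
tool_rot: [3.142, 0.0, -3.137]
contact_force: [-0.2, -0.3, -1.5]
opening: 0.0226
grip_force: 29.4
```

```bash
python3 - <<'E'
from h import *
o=observe();p=o['tool_pos'];print(p,o['tool_rot'],o['opening'])
z0=p[2]+.0319; yw=o['tool_rot'][2]+np.pi; yw=(yw+np.pi)%(2*np.pi)-np.pi
print(z0,yw)
J=np.vstack([seg([(.039,sg*.006,z),(.087,sg*.015,z)],7) for sg in(1,-1) for z in(z0,z0+.036)]+[seg([(.087,sg*.015,z0),(.087,sg*.015,z0+.036)],4) for sg in(1,-1)])
W=tf(p[0],p[1],yw,J)
card=tf(.671,.035,0,seg([(.035,0,.103),(-.085,0,.103),(-.085,0,.012),(-.035,0,.012)],8))
W=np.vstack([W,card])
t=read_camera("top")[:,:,::-1];s=read_camera("scene")[:,:,::-1]
cv2.imwrite("pics/t5.png",t);cv2.imwrite("pics/s5.png",s)
q=proj("scene",W);print(q.min(0),q.max(0));qt=proj("top",W);print(qt.min(0),qt.max(0))
crop(t,285,120,55,100,6,"a",qt-.5);crop(s,265,180,95,110,5,"b",())
crop(s,265,180,95,110,5,"c",q-.5)
a=cv2.imread("pics/a.png");b=cv2.imread("pics/b.png")[:290*1];c=cv2.imread("pics/c.png")[:290]
crop(t,285,120,55,100,6,"a0");a0=cv2.imread("pics/a0.png")
st=np.zeros((600,800,3),np.uint8)
a=cv2.resize(a,(160,290),interpolation=cv2.INTER_AREA)
st[:290,:160]=a;st[300:590,:160]=cv2.resize(a0,(160,290),interpolation=cv2.INTER_AREA);st[:290,165:165+b.shape[1]]=b;st[300:590,165:165+c.shape[1]]=c
cv2.imwrite("pics/ov5.png",st)
E
```

```text
[0.4596852  0.03536377 0.00855412] [ 3.14152703e+00  4.22505633e-04 -3.13713256e+00] 0.022628706250894394
0.040454115813454594 0.004460092602804444
[297.5657642  184.46422971] [354.11214907 232.29235496]
[302.65071989 125.3994498 ] [315.94412911 214.24237226]
```

View pics/ov5.png

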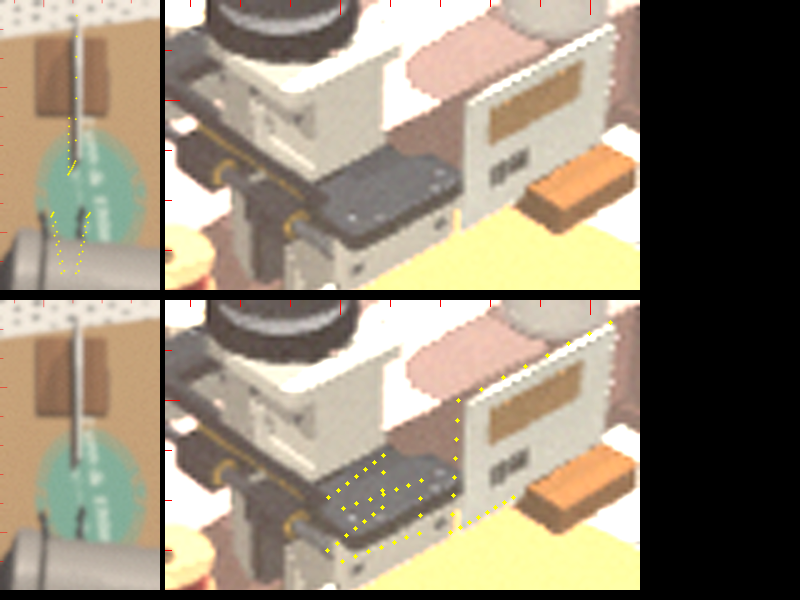

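The clip gapes wide, but its jaws sit about 7 mm left of the overlay: tips at top pixel ≈(299.5,191) and (313.5,191), with the card end near (311,178). I'll get exact numbers from the pixel rows.

```bash
python3 - <<'E'
from h import *
t=cv2.imread("pics/t5.png").astype(int).sum(2)
print("cols 293..321")
for r in range(168,200,2): print(r,t[r,293:321])
print([ (x,proj("top",[(x,.035,.0765)])[0].round(1)) for x in(.54,.56,.586)],proj("top",[(.586,.035,.103)]),proj("top",[(.7,.035,.103)]))
E
```

```text
cols 293..321
168 [298 295 296 299 297 292 297 300 295 300 297 292 298 293 292 272 222 201
 277 357 348 347 362 360 338 299 291 289]
170 [295 296 297 296 297 296 298 294 297 293 298 296 287 291 290 272 212 196
 279 352 336 330 351 374 359 320 292 292]
172 [298 296 298 300 300 293 297 296 293 292 294 291 294 289 286 263 210 205
 288 349 330 319 349 369 359 324 297 288]
174 [302 293 296 296 299 299 295 293 291 292 293 288 285 284 285 259 218 199
 258 314 307 309 329 362 371 343 304 289]
176 [298 296 294 298 294 299 292 288 290 291 288 284 285 289 285 263 219 202
 230 265 285 292 314 325 335 311 293 290]
178 [295 299 295 294 297 294 290 294 292 289 295 285 287 290 287 279 260 270
 298 299 285 290 307 324 333 315 302 292]
180 [298 296 298 295 294 292 296 295 288 286 284 286 283 291 291 296 314 340
 335 313 290 298 319 363 378 379 354 329]
182 [299 294 298 293 292 295 292 293 289 283 287 290 281 290 289 294 299 307
 312 309 302 297 312 362 390 374 344 313]
184 [297 299 297 299 296 291 293 293 286 286 282 288 290 284 285 284 287 294
 302 301 288 290 293 303 308 307 296 288]
186 [300 301 29
[... 272 characters left out ...]
287 287 286 290 284 289 289
 294 288 279 281 288 294 314 330 337 339]
192 [298 294 298 297 285 270 260 270 290 296 285 285 287 289 287 283 289 285
 262 207 193 244 279 287 306 338 358 363]
194 [294 290 297 293 269 209 181 214 267 283 287 287 286 283 287 286 289 267
 221 172 197 248 277 287 303 333 367 380]
196 [299 294 296 295 277 235 182 196 245 274 285 286 283 284 286 286 286 268
 225 188 226 284 291 293 297 329 360 374]
198 [291 293 291 296 290 260 198 189 231 277 289 289 283 287 284 284 279 267
 225 202 252 319 316 298 296 322 363 372]
[(0.54, array([310. , 196.2])), (0.56, array([310.1, 187.8])), (0.586, array([310.2, 177.1]))] [[310.9439227  175.61582842]] [[311.44335925 127.88187404]]
```

```bash
python3 - <<'E'
from h import *
t=cv2.imread("pics/t5.png").astype(float).sum(2)
L=[];R=[]
for r in range(190,206):
    o=[]
    for a,b in((296,304),(308,316)):
        w=np.clip(275-t[r,a:b],0,None); o.append((w@np.arange(a,b))/max(w.sum(),1)); o.append(w.sum())
    print(r,np.round(o,2))
for y in(.0,.03,.045): print(proj("top",[(.55,y,.0765),(.53,y,.0765),(.55,y,.04)]).round(2).tolist())
s=cv2.imread("pics/s5.png"); 
E
```

```text
190 [0. 0. 0. 0.]
191 [  0.     0.   312.83  76.  ]
192 [299.    25.   312.68 194.  ]
193 [298.98 131.   312.6  250.  ]
194 [299.   235.   312.23 270.  ]
195 [299.18 277.   311.92 257.  ]
196 [299.42 243.   311.92 193.  ]
197 [299.58 194.   311.92 142.  ]
198 [299.72 222.   311.72 154.  ]
199 [299.87 246.   311.57 200.  ]
200 [300.11 255.   311.64 232.  ]
201 [300.28 239.   311.81 224.  ]
202 [300.11 189.   312.17 120.  ]
203 [299.87 115.   313.     3.  ]
204 [299.72  94.     0.     0.  ]
205 [299.59  73.     0.     0.  ]
[[324.6, 192.25], [324.52, 200.57], [323.2, 193.69]]
[[312.11, 192.03], [312.01, 200.35], [311.07, 193.48]]
[[305.85, 191.92], [305.74, 200.25], [304.99, 193.37]]
```

The jaws are yawed about +4° and sit about 11 mm to +y of the card. I'll correct this in place and recheck numerically.

Call:
{"name": "step_arm", "arguments": {"commands": [[0,0,-0.2,0,0,0,-0.03],[0,0,-0.5,-0.1,0,0,-0.07],[0,0,-0.5,-0.1,0,0,-0.07],[0,0,-0.5,-0.1,0,0,-0.07]]}}

```text
time: 14.28
tool_pos: [0.4598, 0.0301, 0.0077]
tool_rot: [3.142, 0.001, 3.077]
contact_force: [0.2, 0.3, -0.1]
opening: 0.023
grip_force: 29.4
```

```bash
cat > m.py <<'E'
from h import *
import sys
r0,r1=int(sys.argv[1]),int(sys.argv[2])
t=read_camera("top").astype(float).sum(2); o=observe(); print(o['tool_pos'],o['tool_rot'][2],o['opening'],o['grip_force'])
for r in range(r0,r1): print(r,t[r,297:322].astype(int))
E
python3 m.py 187 204
```

```text
[0.45973705 0.03022361 0.00763185] 3.076837578153521 0.022752733884080067 29.443842731416225
187 [294 297 294 293 292 287 283 289 285 288 288 284 287 285 307 309 298 290
 285 293 303 317 320 315 306]
188 [296 289 292 290 284 289 286 283 286 285 281 285 284 286 299 311 303 290
 290 303 333 354 363 359 333]
189 [295 288 289 293 285 288 286 291 280 284 290 283 288 293 303 307 305 286
 289 300 332 362 372 367 345]
190 [295 290 293 290 288 286 281 278 280 285 287 284 285 287 301 311 309 290
 290 293 301 319 335 341 326]
191 [297 287 288 293 292 285 267 257 275 286 282 289 287 287 300 314 308 295
 285 272 256 271 317 329 329]
192 [296 288 294 288 290 274 238 225 256 283 284 292 285 287 299 308 307 298
 278 251 217 252 328 364 355]
193 [300 293 290 296 288 264 212 197 236 268 281 287 284 288 292 304 310 292
 270 220 188 250 345 385 369]
194 [297 295 292 291 286 258 193 184 214 266 284 286 286 284 296 310 308 293
 253 189 174 252 343 377 360]
195 [298 295 295 294 282 251 195 171 217 268 284 281 285 286 287 302 309 297
 254 190 181 266 347 374 351]
196 [297 294 291 290 284 257 197 178 224 268 286 285 283 286 289 298 309 309
 263 198 192 273 339 375 357]
197 [298 291 292 285 283 264 203 176 225 272 281 285 287 282 292 305 321 327
 284 207 201 273 345 375 367]
198 [290 291 278 281 284 269 225 187 216 261 278 285 284 287 297 308 338 335
 290 215 219 283 349 376 363]
199 [294 292 284 283 280 266 240 194 206 248 272 286 286 282 288 304 325 327
 275 207 226 298 356 373 369]
200 [300 294 292 286 279 264 246 205 205 238 269 278 282 287 291 298 311 292
 243 201 228 301 355 380 371]
201 [306 308 308 306 290 268 251 223 233 249 262 275 285 287 288 290 289 265
 217 190 233 295 346 382 382]
202 [317 312 313 308 293 270 256 256 262 274 279 277 285 290 285 289 286 261
 232 221 248 295 332 361 358]
203 [317 317 314 314 293 267 249 263 285 296 293 292 290 292 292 292 287 277
 265 267 275 291 305 317 320]
```

The jaws are now square (both tips at row 191.5, columns 303.9 and 316.6) and centred at y≈0.033. I'll advance 5.7 cm.

Call:
{"name": "step_arm", "arguments": {"commands": [[0,1,0,0,0,0,0],[0,2,0,0,0,0,0],[0,3,0,0,0,0,0],[0,3.5,0,0,0,0,0],[0,3.5,0,0,0,0,0]]}}

```text
time: 14.75
tool_pos: [0.4955, 0.0302, 0.0074]
tool_rot: [3.142, 0.001, 3.076]
contact_force: [-0.2, -0.2, -0.3]
opening: 0.0227
grip_force: 29.4
```

```bash
python3 m.py 168 188
```

```text
[0.49448134 0.03028197 0.00714138] 3.0763964838000555 0.02287644131556357 29.44397564395331
168 [298 296 294 295 295 300 296 295 295 291 289 277 225 199 285 356 349 345
 358 360 339 310 291 290 293]
169 [296 295 303 298 294 296 294 294 291 290 289 270 212 197 276 353 340 343
 362 372 348 309 291 294 296]
170 [297 298 302 297 300 295 297 293 294 287 289 267 212 193 278 350 336 325
 348 370 360 323 291 287 291]
171 [295 297 301 298 296 292 294 297 288 287 286 265 206 199 283 347 329 316
 346 362 365 319 288 287 286]
172 [297 295 295 296 293 295 293 291 290 287 287 257 211 202 285 352 328 315
 349 366 363 327 295 291 287]
173 [301 296 295 294 291 289 293 291 291 282 284 262 216 203 279 347 328 312
 347 366 367 337 301 284 290]
174 [296 296 297 294 286 288 287 290 287 288 282 262 217 203 257 317 304 305
 335 361 370 348 305 291 288]
175 [295 298 293 294 288 291 288 282 289 287 283 260 219 196 234 272 294 296
 324 353 353 328 301 288 286]
176 [296 294 292 291 293 284 277 258 267 284 289 260 219 205 226 258 284 295
 312 321 312 293 278 281 287]
177 [294 297 288 292 292 282 261 227 245 275 
[... 431 characters left out ...]
 294 303 318 317 307 299 281
 252 193 189 258 324 320 298]
182 [315 313 310 310 290 245 206 219 257 283 296 298 290 291 297 303 299 288
 252 212 207 258 306 306 296]
183 [320 316 312 314 295 263 235 250 275 296 298 294 287 284 290 300 300 291
 272 253 247 256 286 286 286]
184 [328 323 321 319 298 260 238 258 294 310 307 303 299 294 294 306 301 297
 292 291 279 278 279 283 288]
185 [329 331 330 324 304 250 226 261 302 316 312 312 313 310 311 309 310 306
 307 300 299 298 298 301 297]
186 [331 331 330 331 303 242 220 264 313 322 322 319 319 317 319 314 315 316
 318 315 313 310 309 309 305]
187 [340 340 337 331 300 241 215 271 319 328 325 325 328 329 328 326 325 322
 318 321 322 315 318 316 314]
```

Call:
{"name": "step_arm", "arguments": {"commands": [[0,0.7,0.1,0,0,0,0],[0,1.4,0.1,0,0,0,0],[0,2.2,0.1,0,0,0,0],[0,2.2,0.1,0,0,0,0],[0,2.2,0.1,0,0,0,0]]}}

```text
time: 15.22
tool_pos: [0.5169, 0.0311, 0.0071]
tool_rot: [3.142, 0.0, 3.076]
contact_force: [-0.5, -0.1, -0.4]
opening: 0.0225
grip_force: 29.4
```

```bash
python3 m.py 163 180
```

```text
[0.51627421 0.03121097 0.00697012] 3.075911876474494 0.022744627417403122 29.44395933067426
163 [295 300 300 298 299 301 295 296 298 301 294 274 228 202 286 357 344 318
 331 332 321 303 303 298 296]
164 [299 300 295 297 295 295 298 298 295 293 300 273 227 204 287 355 340 325
 332 328 312 301 294 303 297]
165 [297 297 297 292 298 297 295 293 299 292 291 270 226 201 278 358 355 355
 353 337 313 302 289 299 296]
166 [293 294 295 298 295 298 299 297 300 295 292 269 228 199 283 356 360 366
 376 350 320 299 288 291 293]
167 [296 298 300 296 295 294 291 293 288 287 296 271 221 201 282 352 353 358
 365 346 314 279 285 285 288]
168 [301 295 289 294 292 287 275 260 275 288 295 273 222 197 277 353 347 343
 357 331 280 252 277 291 292]
169 [301 303 298 295 292 273 244 232 267 282 285 268 224 195 276 347 342 336
 336 292 230 231 271 294 290]
170 [313 309 308 300 276 247 218 233 259 281 281 264 234 216 271 330 327 315
 300 243 193 217 269 285 292]
171 [319 317 315 303 270 227 211 250 279 283 286 275 262 250 279 309 308 298
 273 232 220 237 272 293 288]
172 [322 325 318 311 269 215 217 267 298 299 298 296 294 288 295 303 296 298
 283 258 257 267 287 292 290]
173 [333 329 326 315 274 216 228 274 309 313 317 306 307 307 306 308 300 310
 297 296 295 290 296 299 300]
174 [330 335 332 319 271 226 233 288 319 322 316 321 323 320 317 318 317 315
 311 310 313 310 308 307 308]
175 [337 335 331 322 284 240 249 294 322 326 334 328 325 325 322 321 322 326
 322 319 320 317 320 319 320]
176 [344 347 338 326 280 236 251 302 328 332 332 334 332 330 332 323 327 326
 325 331 326 327 323 324 325]
177 [349 348 347 325 275 229 256 309 337 335 336 339 335 335 332 331 336 334
 332 328 329 329 332 331 328]
178 [357 354 348 331 267 229 263 315 345 340 341 342 344 342 344 339 340 335
 338 340 338 335 336 336 333]
179 [368 360 355 328 264 224 265 326 349 351 350 350 351 344 343 342 344 345
 343 341 342 343 341 337 339]
```

The tips are about 18 mm past the edge, centred, with the card undisturbed. I'll move 2 mm further, settle and hand in.

Call:
{"name": "step_arm", "arguments": {"commands": [[0,0.2,0,0,0,0,0],[0,0.2,0,0,0,0,0],[0,0.2,0,0,0,0,0],[0,0.2,0,0,0,0,0]]}}

```text
time: 15.6
tool_pos: [0.5182, 0.0312, 0.0071]
tool_rot: [3.142, -0.0, 3.076]
contact_force: [-0.0, -0.2, -1.0]
opening: 0.0227
grip_force: 29.4
```

```bash
python3 -c "
from cell import *
o=observe();print(o['tool_pos'],o['contact_force'],o['opening'],o['grip_force']);print(hand_in())"
```

```text
[0.51824849 0.03116584 0.00714403] [-0.00353776 -0.16739822 -0.97821305] 0.022711240501679157 29.443801136221737
the job is handed in; nothing more can be done
None
```

Job handed in at 15.6 s: the trigger was squeezed right in and released, and the clip is held fully open round the card edge, jaw tips about 2 cm past it by camera, with no sign of touching the card.

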